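# Two bearing balls from the green rotary feeder

## Task

The microscope's rotating stage needs two new steel balls. Take the green feeder's drum by the handle on top and turn it slowly anticlockwise (seen from above, as its arrow shows), so that two balls drop one after the other out of the side opening into its wooden tray; stop while the third ball is still in the drum, and let go. Leave the black feeder's drum alone.

Things in the scene. Friction and masses are not known exactly. Their poses are not given: they have to be found in the camera images.
- green_grip (a point): Centre of the grip of the green drum's handle, on the drum's vertical axis, 82 mm above the table. The handle is an upright bar across the drum: 76 mm long, 14 mm thick, top at 98 mm, foot on the drum's flat top at 52 mm. x runs along the bar, y across its thickness (pinch along y), z up; the axes turn with the drum. Nothing within 90 mm of the axis stands above the bar.
- green_drum (a joint): Angle of the green drum, a wheel with nine open pockets 40 degrees apart in a fixed aluminium ring (outer radius 80 mm, top at 52 mm). Rad, 0 at the start, growing anticlockwise from above, range -0.1 to 3.5. Turned slowly, ball 1 drops at about 0.4, ball 2 at 1.05, ball 3 at 1.75 (each within 0.1). Light friction (0.06 N m + 0.1 N m s/rad), no spring: it stays where left.
- green_tray (a point): Centre of the inner floor (4 mm above the table) of the square wooden tray, 82 mm inside, walls 28 mm high, fixed to the green feeder below the ring's 29 mm wide side opening. It lies 125 mm from the drum's axis. x points from the axis through the opening to the tray, z up.
- ball_1_center (a point): Centre of the first steel ball (18 mm diameter, 24 g), in the green drum's pocket nearest the opening, 41 mm above the table while in the drum, about 13 mm once in the tray.
- ball_2_center (a point): Centre of the second steel ball, alike, in the next pocket (40 degrees further from the opening, clockwise).
- ball_3_center (a point): Centre of the third steel ball, alike, one pocket further still; it must stay in the drum.
- black_drum (a joint): Angle of the drum of the other feeder, alike in shape but with a black drum and brass balls, rad: 0 at the start; to be left alone. Its place and the green one's may be swapped.

How it is judged:
By the outcome, as a careful person would: the job done as asked, in the order asked, and still so for the second after the job is handed in, with the robot touching nothing.
It also fails if it takes over 38 s, if anything falls off the work surface, if the arm or the gripper's body presses on something with over 40 N, if the wrist force passes 120 N, or if a joint passes its speed limit or range.

## Robot

A 7-joint arm with a two-finger parallel gripper is mounted at the origin on the work surface. World frame = base frame: x ahead of the robot, y to its left, z up, the work surface at z = 0. Lengths are in mm, angles in rad, forces in N, time in s.
With the tool pointing down it reaches from about 400 to 900 mm from the base axis. Payload 5.5 kg.
Tool frame: the origin (TCP) lies at the very end of the fingers, on their centre line; the grasp point (between the pads) lies 19 mm behind it; z points along the fingers, y is the line along which they close (so a half turn about z gives the same grasp; the last joint's range is limited). The gripper opens to 92 mm and grips with 3 to 60 N. Pads are 19 mm wide; open, the fingers measure 130 mm over their backs; the gripper's body (75 mm by 190 mm) begins 47 mm behind the grasp point.
Start: joints at [-0.895, 0.501, -0.427, 1.55, 0.221, 1.138, -0.21], TCP at [260.728, 595.417, 226.729] pointing down, gripper open.
Joint ranges: [-2.88, 2.88], [-0.31, 2.03], [-1.54, 1.56], [0.2, 2.42], [-1.41, 4.55], [0.19, 2.02], [-2.57, 2.57]. Speed limits (rad/s): [2.57, 2.57, 3.14, 3.14, 3.14, 3.14, 3.14].

## Interface

Orientations are given as a rotation vector (axis times angle).
In Python, from bench import get_obs, read_camera, camera_info, sign_off, masks_of gives the robot as it stands.
- The arm moves only by the shell command python3 -m crank 'ROWS' [FORCE]. ROWS is a JSON object of lists of equal length, an entry for each row: "rot": the turn, a rotation vector about the tool's x, y, z in rad, a list of three; "linear": the shift along the tool's x, y, z in m, a list of three; "hand": the closure, from 0 (fully open) to 1 (shut). A call has 1 to 20 rows; each row shifts and turns the commanded pose from where the row before left it, along the tool's axes as they then stand; what a row does not reach is not made up. A row lasts 1/12 s, in which the tool goes at most 41.7 mm and 7.16 degrees, less where a joint would pass 70% of its speed; a pose out of reach is approached as far as the arm can. A call is refused whole if a number of a shift passes 0.0417 or a number of a turn 0.125, either way. A call with a gripper value outside its range is refused whole. The fingers move at their own pace and stop on an object; FORCE is the grip in N (left out, the last holds). Time passes only in rows, so rows that do not move let the fingers close. It gives the time, the measured TCP pose, the force, the opening and the grip force at its end, in the units of the state.
- get_obs(): the state, without advancing time (a new reading comes with each control period).
- read_camera(name): name is "scene" or "top"; returns (picture, depth): 480x640x3 uint8, red, green, blue; 480x640 float32, mm along the optical axis (not along the pixel's ray), 0 where there is no reading.
- camera_info(name): a dict with "vertical_fov" (degrees; the focal length in pixels is half the picture's height over the tangent of half this angle, whatever the lens; pixels are square), "cx", "cy" (the principal point, pixels), "R" (3x3) and "t" (3): a world point X has camera coordinates R X + t. Camera axes: x right, y down, z forward; pixel columns grow to the right and rows downward; lengths in mm; the calibration is good to about 2 mm. A picture is of the moment at which its call begins. camera_info takes no time and is no camera call.
- sign_off(): hands the job in; it is judged then, once.
Trained networks look in the newest picture that a camera, given by its name, has taken for a name from the list of things; names that differ only in an ending like _2 or _b are one class to them, and where a whole thing is asked for, a point or a joint stands for the part that bears it (a point fixed in the world has none). Each returns a list of dicts, best first, with "score" (0 to 1); they miss things now and then, are a little off and sometimes report something else, mostly with a low value. They report only what shows in the picture. A call takes as long as a camera call.
- masks_of(camera, target): "mask" (480x640 bool, what is visible of it) and "box" ([left, top, right, bottom] in pixels, round what is visible of it).
The state is a dict: "time_s": time; "qpos": joint angles; "qd": joint speeds; "tau": joint torques, N m; "tcp_pos": TCP position; "ee_rot": TCP orientation; "force": force on the tool from outside, world axes, zero at the start; "wrist_torque": the same for the moment, N m; "grip_width": finger opening in mm; "grasp_force": force on a finger pad.
Only numpy, scipy, OpenCV 4.12 (cv2) and the standard library are available. Lean on these libraries where they do the work, as an engineer would, in place of code of your own. Each camera call takes 0.05 s, during which the arm holds its last target. There are 200 camera calls.

## Working session

There is one attempt and no reset: what is moved stays moved. The work goes in short steps, Python scripts to look and compute and a shell command to move; the robot and the scene stay as the last step left them, time stands still between calls to the robot, and variables do not carry over. Pictures are saved under pics/ and viewed, at most 10 in all, crops included, and the job is handed in when it is done.

```bash
mkdir -p pics
cat > h.py <<'E'
import numpy as np,cv2
from bench import *
from scipy.spatial.transform import Rotation as R
def cloud(name,depth):
    c=camera_info(name);f=240/np.tan(np.radians(c["vertical_fov"])/2)
    v,u=np.mgrid[:480,:640]
    P=np.stack([(u-c["cx"])/f*depth,(v-c["cy"])/f*depth,depth],-1)
    return (P-np.array(c["t"]))@np.array(c["R"])
def save(p,n): cv2.imwrite("pics/"+n+".png",p[:,:,::-1])
E
python3 - <<'E'
from h import *
for n in("top","scene"):
    p,d=read_camera(n);save(p,n+"0");np.save(n+"0.npy",d)
    P=cloud(n,d)
    for t in("green_grip","green_drum"):
        for m in masks_of(n,t)[:3]:
            q=P[m["mask"]&(d>0)];print(n,t,round(m["score"],2),m["box"],len(q),np.median(q,0).round(1) if len(q) else 0)
o=get_obs();print(o["time_s"],o["tcp_pos"],o["ee_rot"],R.from_rotvec(o["ee_rot"]).as_matrix().round(3))
E
```

```text
top green_grip 0.91 [411.3, 247.4, 496.1, 333.6] 3262 [ 472.1 -231.2   52. ]
top green_grip 0.32 [407.6, 200.9, 497.4, 339.0] 8978 [ 492.8 -233.    35.8]
top green_drum 0.72 [409.9, 250.6, 495.7, 332.2] 3096 [ 471.4 -231.2   52.2]
scene green_grip 0.59 [252.1, 188.9, 312.0, 226.4] 1498 [ 485.5 -221.6   52.2]
scene green_drum 0.7 [253.4, 188.7, 314.7, 227.2] 1486 [ 485.8 -222.5   52.2]
0.3 [260.67598569 595.20825711 226.37571753] [-6.43820384e-01 -3.07472145e+00  9.36248370e-04] [[-0.916  0.401 -0.   ]
 [ 0.401  0.916 -0.001]
 [ 0.    -0.001 -1.   ]]
```

View pics/top0.png

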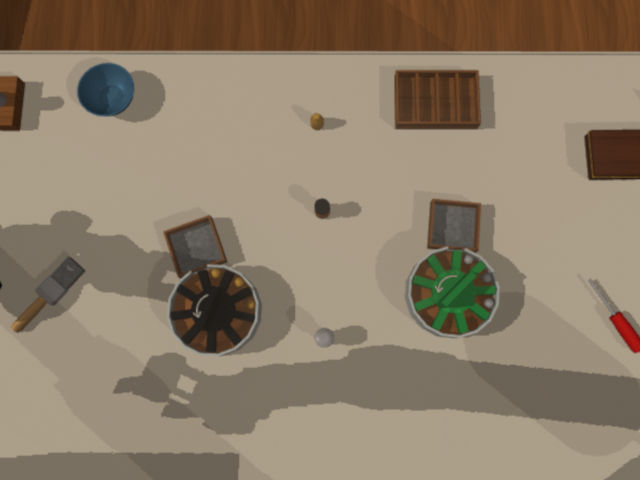

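View pics/scene0.png

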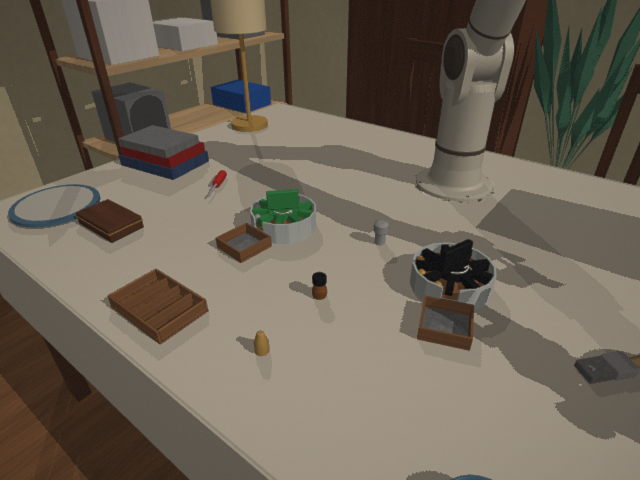

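The top view shows the green feeder at about (453,292) with its tray above it at (455,226), and the black one at (214,310). The green bar runs diagonally. Next I measure the bar and the ring.

Run:
```python
from h import *
for n in("top","scene"):
    d=np.load(n+"0.npy");P=cloud(n,d)
    near=(np.hypot(P[...,0]-470,P[...,1]+231)<100)&(d>0)
    q=P[near&(P[...,2]>90)&(P[...,2]<106)];print(n,len(q),np.median(q[:,2]))
    (c,s,a)=cv2.minAreaRect(q[:,:2].astype(np.float32));print("bar",c,s,a)
    w,V=np.linalg.eigh(np.cov(q[:,:2].T));print(q.mean(0),np.degrees(np.arctan2(V[1,1],V[0,1])))
    if n=="top":
        r=P[near&(P[...,2]>46)&(P[...,2]<58)];print("ring",cv2.minEnclosingCircle(r[:,:2].astype(np.float32)))
o=get_obs();print(np.degrees(np.arctan2(*R.from_rotvec(o["ee_rot"]).as_matrix()[[1,0],1])),o["qpos"])
```

```text
top 384 97.21879739505623
bar (472.6612243652344, -231.78036499023438) (14.18142032623291, 76.05867004394531) 44.75889205932617
[ 472.52361213 -231.29101753   97.1520963 ] 135.33157167423744
ring ((473.56976318359375, -231.86892700195312), 80.8892593383789)
scene 165 96.05456349904996
bar (476.3834228515625, -230.26751708984375) (16.616418838500977, 74.26813507080078) 47.421199798583984
[ 477.91396718 -228.54184457   95.43411937] 135.01712871984805
66.34724027897404 [-0.89479649  0.50124564 -0.42691197  1.55070772  0.22078747  1.1382915
 -0.21032649]
```

Bar centre is (473,-231.5), lying at 135°, so I pinch with tool y at -135° world. That is a clockwise yaw of 201°, which leaves wrist room for the anticlockwise turn. Transit first.

```bash
python3 -m crank '{"linear":[[-0.0323,-0.0206,0],[-0.0323,-0.0206,0],[-0.0323,-0.0206,0],[-0.0323,-0.0206,0],[-0.0323,-0.0206,0],[-0.0323,-0.0206,0],[-0.0323,-0.0206,0],[-0.0323,-0.0206,0],[-0.0323,-0.0206,0],[-0.0323,-0.0206,0],[-0.0323,-0.0206,0],[-0.0323,-0.0206,0],[-0.0323,-0.0206,0],[-0.0323,-0.0206,0],[-0.0073,-0.0384,0],[-0.0073,-0.0384,0],[-0.0073,-0.0384,0],[-0.0073,-0.0384,0],[-0.0073,-0.0384,0],[-0.0073,-0.0384,0]],"rot":[[0,0,0],[0,0,0],[0,0,0],[0,0,0],[0,0,0],[0,0,0],[0,0,0],[0,0,0],[0,0,0],[0,0,0],[0,0,0],[0,0,0],[0,0,0],[0,0,0],[0,0,0],[0,0,0],[0,0,0],[0,0,0],[0,0,0],[0,0,0]],"hand":[0,0,0,0,0,0,0,0,0,0,0,0,0,0,0,0,0,0,0,0]}' 10; python3 -c "
from bench import *;print(get_obs()['qpos'])"
```

```text
time_s: 1.97
tcp_pos: [506.3, -80.5, 226.9]
ee_rot: [0.643, 3.075, 0.0]
force: [0.4, 0.2, 0.2]
grip_width: 91.8
grasp_force: 0.0
[ 0.22508904  0.22811654 -0.13796549  1.90019598  0.03655551  1.01520418
  1.22957652]
```

```bash
python3 -m crank '{"linear":[[0,0,0],[0,0,0],[0,0,0],[0,0,0],[0,0,0],[0,0,0],[0,0,0],[0,0,0],[0,0,0],[0,0,0],[0,0,0],[0,0,0],[0,0,0],[0,0,0],[0,0,0],[0,0,0],[0,0,0],[0,0,0]],"rot":[[0,0,0.12],[0,0,0.12],[0,0,0.12],[0,0,0.12],[0,0,0.12],[0,0,0.12],[0,0,0.12],[0,0,0.12],[0,0,0.12],[0,0,0.12],[0,0,0.12],[0,0,0.12],[0,0,0.12],[0,0,0.12],[0,0,0.12],[0,0,0.12],[0,0,0.12],[0,0,0.12]],"hand":[0,0,0,0,0,0,0,0,0,0,0,0,0,0,0,0,0,0]}'
python3 - <<'E'
from h import *
o=get_obs();M=R.from_rotvec(o["ee_rot"]).as_matrix()
print(o["qpos"],M.round(3),"yaw",np.degrees(np.arctan2(M[1,1],M[0,1])))
E
```

```text
time_s: 3.47
tcp_pos: [507.0, -78.6, 226.8]
ee_rot: [-3.018, -0.873, -0.0]
force: [-0.3, 0.0, -0.0]
grip_width: 92.1
grasp_force: 0.0
[-0.02364205  0.22441954  0.14436428  1.90734305 -0.03790244  1.01229002
 -0.87047523] [[ 0.846  0.534  0.   ]
 [ 0.534 -0.846  0.   ]
 [ 0.    -0.    -1.   ]] yaw -57.73775051816026
```

```bash
python3 -m crank '{"linear":[[-0.0221,0.0222,0],[-0.0221,0.0222,0],[-0.0221,0.0222,0],[-0.0221,0.0222,0],[-0.0221,0.0222,0],[0,0,0],[0,0,0],[0,0,0],[0,0,0],[0,0,0],[0,0,0],[0,0,0],[0,0,0],[0,0,0],[0,0,0],[0,0,0],[0,0,0],[0,0,0]],"rot":[[0,0,0],[0,0,0],[0,0,0],[0,0,0],[0,0,0],[0,0,0.1226],[0,0,0.1226],[0,0,0.1226],[0,0,0.1226],[0,0,0.1226],[0,0,0.1226],[0,0,0.1226],[0,0,0.1226],[0,0,0.1226],[0,0,0.1226],[0,0,0.1226],[0,0,0],[0,0,0]],"hand":[0,0,0,0,0,0,0,0,0,0,0,0,0,0,0,0,0,0]}'
python3 - <<'E'
from h import *
o=get_obs();M=R.from_rotvec(o["ee_rot"]).as_matrix()
print(o["qpos"],M.round(3),"yaw",np.degrees(np.arctan2(M[1,1],M[0,1])))
print("to go tool",M.T@(np.array([473,-231.5,63])-o["tcp_pos"]))
E
```

```text
time_s: 4.97
tcp_pos: [473.7, -231.6, 226.7]
ee_rot: [2.908, -1.188, 0.0]
force: [-0.6, 0.9, -0.4]
grip_width: 91.7
grasp_force: 0.0
[ 0.0247133   0.26550999  0.44831753  1.88274139 -0.13367007  1.02248601
 -1.81726584] [[ 0.714 -0.7    0.   ]
 [-0.7   -0.714 -0.   ]
 [ 0.    -0.    -1.   ]] yaw -134.44416735960283
to go tool [ -0.60597534   0.43488412 163.73728357]
```

```bash
python3 -m crank '{"linear":[[-0.0006,0.0004,0.035],[0,0,0.035],[0,0,0.035],[0,0,0.035],[0,0,0.0235],[0,0,0],[0,0,0],[0,0,0],[0,0,0],[0,0,0],[0,0,0],[0,0,0],[0,0,0],[0,0,0],[0,0,0],[0,0,0],[0,0,0],[0,0,0]],"rot":[[0,0,0],[0,0,0],[0,0,0],[0,0,0],[0,0,0],[0,0,0],[0,0,0],[0,0,0],[0,0,0],[0,0,0],[0,0,0],[0,0,0],[0,0,0],[0,0,0],[0,0,0],[0,0,0],[0,0,0],[0,0,0]],"hand":[0,0,0,0,0,0,0.4,0.7,0.85,1,1,1,1,1,1,1,1,1]}' 20
python3 - <<'E'
from h import *
o=get_obs();M=R.from_rotvec(o["ee_rot"]).as_matrix()
print("yaw",np.degrees(np.arctan2(M[1,1],M[0,1])),o["wrist_torque"])
p,d=read_camera("top");save(cv2.resize(p[180:360,350:560],None,fx=3,fy=3),"grip")
E
```

```text
time_s: 6.47
tcp_pos: [472.9, -231.7, 63.1]
ee_rot: [-2.906, 1.194, 0.0]
force: [1.6, 0.4, 0.7]
grip_width: 16.2
grasp_force: 2.3
yaw -134.6830257552048 [ 0.47777336 -0.221794   -0.00684214]
```

View pics/grip.png

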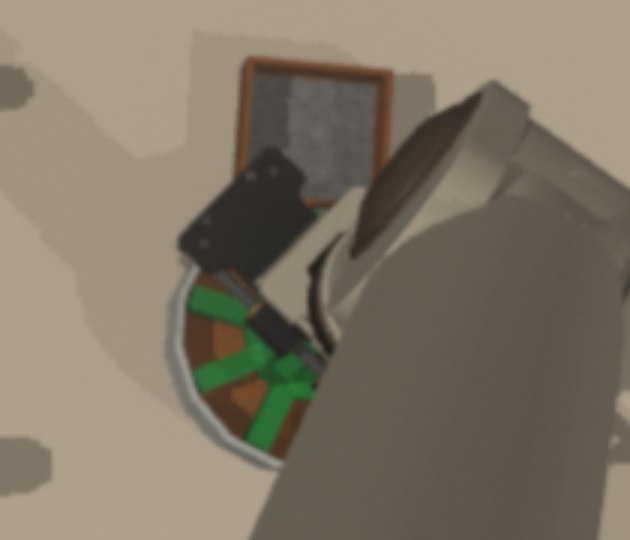

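The fingers straddle the green bar and the tray at crop (315,130) is empty. I finish the grip and begin turning slowly.

```bash
python3 -m crank '{"linear":[[0,0,0],[0,0,0],[0,0,0],[0,0,0],[0,0,0],[0,0,0],[0,0,0],[0,0,0],[0,0,0],[0,0,0],[0,0,0],[0,0,0],[0,0,0],[0,0,0],[0,0,0],[0,0,0],[0,0,0],[0,0,0],[0,0,0],[0,0,0]],"rot":[[0,0,0],[0,0,0],[0,0,0],[0,0,0],[0,0,-0.02],[0,0,-0.02],[0,0,-0.02],[0,0,-0.02],[0,0,-0.02],[0,0,-0.02],[0,0,-0.02],[0,0,-0.02],[0,0,-0.02],[0,0,-0.02],[0,0,-0.02],[0,0,-0.02],[0,0,-0.02],[0,0,-0.02],[0,0,-0.02],[0,0,-0.02]],"hand":[1,1,1,1,1,1,1,1,1,1,1,1,1,1,1,1,1,1,1,1]}' 20; python3 -m crank '{"linear":[[0,0,0],[0,0,0],[0,0,0],[0,0,0],[0,0,0],[0,0,0],[0,0,0],[0,0,0],[0,0,0],[0,0,0],[0,0,0],[0,0,0],[0,0,0],[0,0,0],[0,0,0],[0,0,0],[0,0,0],[0,0,0],[0,0,0],[0,0,0]],"rot":[[0,0,-0.02],[0,0,-0.02],[0,0,-0.02],[0,0,-0.02],[0,0,-0.02],[0,0,-0.02],[0,0,-0.02],[0,0,-0.02],[0,0,-0.02],[0,0,-0.02],[0,0,-0.02],[0,0,-0.02],[0,0,-0.02],[0,0,-0.02],[0,0,-0.02],[0,0,-0.02],[0,0,-0.02],[0,0,-0.02],[0,0,0],[0,0,0]],"hand":[1,1,1,1,1,1,1,1,1,1,1,1,1,1,1,1,1,1,1,1]}'
python3 - <<'E'
from h import *
o=get_obs();M=R.from_rotvec(o["ee_rot"]).as_matrix()
print("yaw",np.degrees(np.arctan2(M[1,1],M[0,1])),o["wrist_torque"],o["qpos"])
p,d=read_camera("top");save(cv2.resize(p[180:360,350:560],None,fx=3,fy=3),"mid")
E
```

```text
time_s: 8.18
tcp_pos: [473.1, -231.5, 63.1]
ee_rot: [-3.059, 0.713, -0.0]
force: [4.9, 3.0, -2.4]
grip_width: 13.6
grasp_force: 20.0
time_s: 9.85
tcp_pos: [472.9, -232.5, 63.1]
ee_rot: [3.137, -0.155, 0.0]
force: [4.2, -0.2, -7.2]
grip_width: 13.9
grasp_force: 20.0
yaw -95.66365997472474 [-0.02993748 -0.88560629  0.08442046] [ 0.24224146  0.48551236  0.20040642  1.99646888 -0.14843382  0.67269585
 -1.13326924]
```

View pics/mid.png

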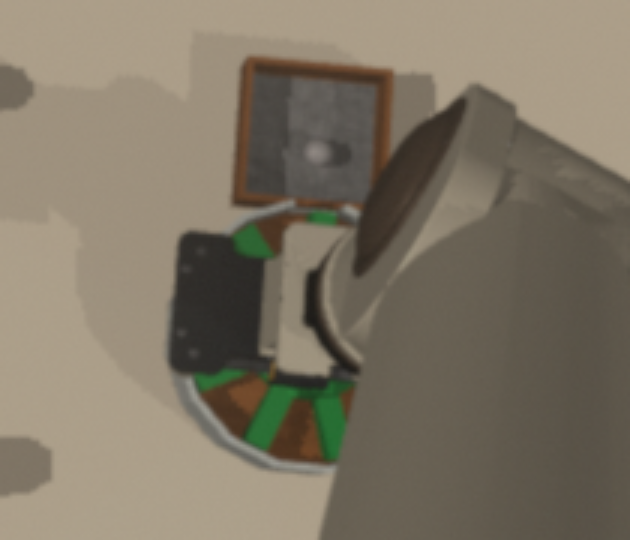

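The first ball is in the tray at crop (317,152), with the drum at about 0.68 rad. I continue to about 1.3.

```bash
python3 -m crank '{"linear":[[0,0,0],[0,0,0],[0,0,0],[0,0,0],[0,0,0],[0,0,0],[0,0,0],[0,0,0],[0,0,0],[0,0,0],[0,0,0],[0,0,0],[0,0,0],[0,0,0],[0,0,0],[0,0,0],[0,0,0],[0,0,0],[0,0,0],[0,0,0]],"rot":[[0,0,-0.02],[0,0,-0.02],[0,0,-0.02],[0,0,-0.02],[0,0,-0.02],[0,0,-0.02],[0,0,-0.02],[0,0,-0.02],[0,0,-0.02],[0,0,-0.02],[0,0,-0.02],[0,0,-0.02],[0,0,-0.02],[0,0,-0.02],[0,0,-0.02],[0,0,-0.02],[0,0,-0.02],[0,0,-0.02],[0,0,-0.02],[0,0,-0.02]],"hand":[1,1,1,1,1,1,1,1,1,1,1,1,1,1,1,1,1,1,1,1]}'; python3 -m crank '{"linear":[[0,0,0],[0,0,0],[0,0,0],[0,0,0],[0,0,0],[0,0,0],[0,0,0],[0,0,0],[0,0,0],[0,0,0],[0,0,0],[0,0,0],[0,0,0],[0,0,0],[0,0,0]],"rot":[[0,0,-0.02],[0,0,-0.02],[0,0,-0.02],[0,0,-0.02],[0,0,-0.02],[0,0,-0.02],[0,0,-0.02],[0,0,-0.02],[0,0,-0.02],[0,0,-0.02],[0,0,-0.02],[0,0,0],[0,0,0],[0,0,0],[0,0,0]],"hand":[1,1,1,1,1,1,1,1,1,1,1,1,1,1,1]}'
python3 - <<'E'
from h import *
o=get_obs();M=R.from_rotvec(o["ee_rot"]).as_matrix()
print("yaw",np.degrees(np.arctan2(M[1,1],M[0,1])),o["wrist_torque"],o["qpos"])
p,d=read_camera("top");save(cv2.resize(p[180:360,350:560],None,fx=3,fy=3),"end")
E
```

```text
time_s: 11.57
tcp_pos: [473.0, -233.6, 63.2]
ee_rot: [3.104, 0.471, 0.001]
force: [5.9, -2.9, -8.5]
grip_width: 14.1
grasp_force: 20.0
time_s: 12.82
tcp_pos: [473.3, -234.1, 63.2]
ee_rot: [3.033, 0.807, 0.001]
force: [6.9, -4.8, -10.3]
grip_width: 14.2
grasp_force: 20.0
yaw -60.182454633053766 [-0.70130742 -1.1075995   0.07389442] [ 0.36787887  0.47957757  0.04807336  1.99131851 -0.0323961   0.6689595
 -0.61448124]
```

View pics/end.png

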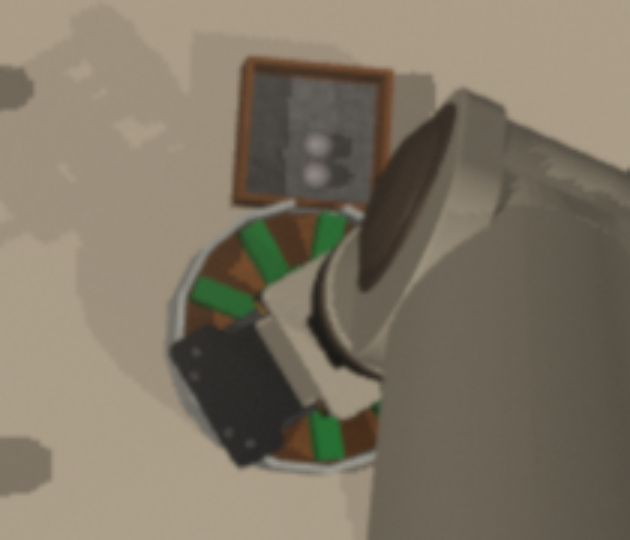

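Two balls lie in the tray at (318,145) and (315,175), with the drum at about 1.30. I release and lift.

```bash
python3 -m crank '{"linear":[[0,0,0],[0,0,0],[0,0,0],[0,0,0],[0,0,0],[0,0,0],[0,0,0],[0,0,0],[0,0,-0.01],[0,0,-0.02],[0,0,-0.03],[0,0,-0.03],[0,0,-0.03],[0,0,-0.03],[0,0,-0.03],[0,0,0],[0,0,0]],"rot":[[0,0,0],[0,0,0],[0,0,0],[0,0,0],[0,0,0],[0,0,0],[0,0,0],[0,0,0],[0,0,0],[0,0,0],[0,0,0],[0,0,0],[0,0,0],[0,0,0],[0,0,0],[0,0,0],[0,0,0]],"hand":[0.8,0.7,0.6,0.5,0.3,0.2,0,0,0,0,0,0,0,0,0,0,0]}'
python3 - <<'E'
from h import *
p,d=read_camera("top");P=cloud("top",d)
q=P[(np.hypot(P[...,0]-473,P[...,1]+231.5)<60)&(d>0)&(P[...,2]>90)&(P[...,2]<104)]
if len(q)>20:
    w,V=np.linalg.eigh(np.cov(q[:,:2].T));print(len(q),"bar",np.degrees(np.arctan2(V[1,1],V[0,1])))
a=cv2.resize(p[180:360,350:560],None,fx=1.9,fy=1.9)
s,_=read_camera("scene");b=cv2.resize(s[170:280,200:330],(399,342))
save(np.hstack([a,b]),"fin")
E
```

```text
time_s: 14.28
tcp_pos: [474.3, -232.3, 246.0]
ee_rot: [3.033, 0.807, 0.007]
force: [0.4, 0.4, -0.3]
grip_width: 92.0
grasp_force: 0.0
```

View pics/fin.png

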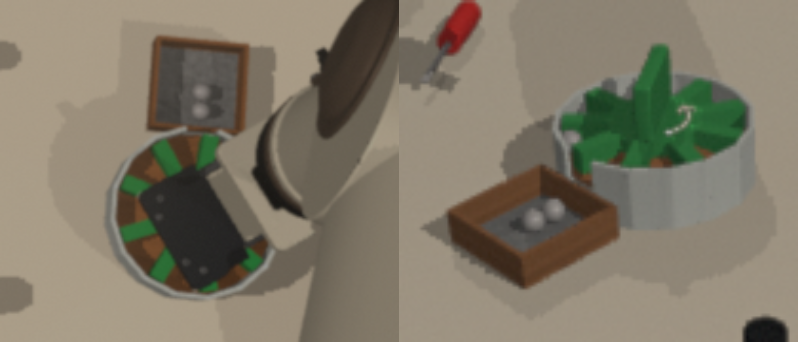

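The gripper is clear. The scene crop shows two balls in the tray at (535,215) and (553,208), and the third still in the drum at (570,140).

```bash
python3 -c "
from bench import *;print(sign_off())"
```

```text
the job is handed in; nothing more can be done
None
```

The job is handed in: two balls dropped one after the other into the green feeder's tray, the third is still in the drum, the handle is released with the arm clear, and I left the black drum alone (about 14.5 s of the 38 s used).

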